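# Clear the caddy and walk the drain block home

## Task

The caddy of fittings stands in the drain block's way: hang it by its handle on the sprung two-prong hook, letting it down gently until the hook carries it. Then walk the heavy drain block forward, nudging its two rear corners by turns so that it never slews more than about 10 degrees off square, until its front face stands flush against the timber batten. Do not touch the freshly glued outlet pipe at the block's back, leave the other things where they are, and let everything come to rest.

Things in the scene. Friction and masses are not known exactly. Their poses are not given: they have to be found in the camera images.
- batten: timber batten, fixed, 340 mm long (y), 30 mm wide, 45 mm tall. Origin on the work surface at the middle of its near face (towards the robot), which lies in its plane x = 0; x points away from the robot, square to that face. The same fixed set-up carries the waste pipe.
- pipe_mid (a point): middle of the axis of a fixed level grey waste pipe, 40 mm thick, 540 mm long, parallel to the batten, 165 mm above the surface, 150 mm nearer the robot than the batten's face, on two 20 mm posts 235 mm either side. The block's rear face ends right under this axis: the last pushes need a tool leaning about 35 degrees, tip forward, to reach under the pipe.
- drain: concrete slab 150 mm (x) by 200 mm (y), 65 mm tall with its 5 mm corner feet, about 2.2 kg, round cream grate on top; slid, not lifted. Origin: centre of its underside; x forward to the batten, y left. Starts 75 to 95 mm short of the batten. Only 52 mm of the rear face at each end is free to push on; a push there swings that corner forward about the feet of the other side.
- drain_front_left (a point): front left corner of the block, 35 mm above the surface (x +75, y +100 in the block's axes)
- drain_front_right (a point): front right corner of the block, 35 mm above the surface (x +75, y -100)
- drain_rear_left (a point): rear left corner of the block, 35 mm above the surface (x -75, y +100)
- drain_rear_right (a point): rear right corner of the block, 35 mm above the surface (x -75, y -100)
- outlet: grey pipe stub fixed to the block's back, freshly glued: not to be touched. It is a 38 mm thick tube parallel to the rear face, 96 mm long (y -48 to +48 mm in the block's axes), from 2 to 40 mm behind the rear face, its top 50 mm above the surface. Its frame is the block's frame.
- caddy: open steel box of fittings, 44 mm (x) by 120 mm (y) by 55 mm tall, about 0.55 kg, with a stiff wire handle: two legs at y +/-56 mm rise to a level bar along y, 10 mm thick, 140 mm above the underside. Origin at the centre of the underside. It stands between the block and the batten.
- caddy_grip (a point): middle of the caddy's handle bar, in the centre of a rubber sleeve 16 mm thick and 40 mm long (along y)
- stand: fixed stand of the sprung hook: square column 50 mm wide and 302 mm tall on a 130 mm foot, to the left or to the right of the batten set-up. Origin on the work surface at the middle of the foot; x points away from the robot, and the two prongs reach out to -x.
- hook_seat (a point): where the caddy bar's centre lies when seated, midway between the prongs; 284 mm above the surface unloaded, moves with the hook. Clear space behind: 85 mm to the carriage. The bar comes in over the prong tips from the -x side, sleeve between the prongs, box below them, then goes down.
- hook_tips (a point): midway between the prongs' upturned tips, 31 mm in front of the seat. Prongs: 9 mm wire, 72 mm apart, parallel to the stand's x; the seat is a dip in them, the tips' ends stand 17 mm above the seat point (centre of the seated bar).
- hook (a joint): how far the hook has dipped (m): 0 unloaded, limit 0.05, spring 240 N/m with damping; the caddy's weight pulls it down 14 to 29 mm
- tub: lidded round tub, 100 mm across, 110 mm tall: a bystander, to be left alone. Origin at its foot.
- spray: spray can, 52 mm across, 120 mm tall, upright: a bystander, to be left alone. Origin at its foot.
- valve: brass ball valve lying on the board, 70 mm long, 58 mm tall: a bystander, to be left alone. Origin at its foot.
- offcut: offcut of grey pipe with a socket, 130 mm long, 50 mm thick, lying: a bystander, to be left alone. Origin at its foot.
- cutter: pipe cutter lying flat, 180 mm long: a bystander, to be left alone. Origin at its foot.
- grinder: angle grinder lying down, 250 mm long, 65 mm tall: a bystander, to be left alone. Origin at its foot.

How it is judged:
On the way:
1. the caddy hangs still on the dipped hook, let go (distance between caddy_grip and hook_seat below 0.03 m and value of joint hook above 0.01 m and velocity of joint hook between -0.015 and 0.015 m/s and angle between caddy's own z axis and vertical below 0.3 rad and linear speed of caddy below 0.05 m/s and contact force between each of the fingers, the arm and caddy below 0.1 N), for 0.4 s.
At the end, for the whole second after the job is handed in: The caddy hangs by its bar on the hook (bar within 30 mm of the seat, hook dipped more than 10 mm and still, caddy upright within 17 degrees and at rest, not held), and both front corners of the drain block are within 6 mm of the batten's near face, the block at rest (all of step 1 and x of drain_front_left in the frame of batten between -0.006 and 0.004 m and x of drain_front_right in the frame of batten between -0.006 and 0.004 m and linear speed of drain below 0.01 m/s); the robot touches nothing.
It fails at once if the drain block slews more than 14 degrees off square to the batten (angle between the x axis of drain and the x axis of batten, either way round above 0.25 rad).
It fails at once if the drain block is tipped more than 8 degrees or the caddy more than 45 (angle between drain's own z axis and vertical above 0.14 rad or angle between caddy's own z axis and vertical above 0.785 rad).
It fails at once if the robot touches the glued outlet (contact force between any of the fingers, the arm and outlet above 0.5 N).
It fails at once if the hook is dropped on: it sinks faster than 0.2 m/s (velocity of joint hook above 0.2 m/s).
It fails at once if a bystander is moved more than 25 mm (distance of any of tub, spray, valve, offcut, cutter, grinder from where it was at the start of the episode above 0.025 m).
It also fails if it takes over 72 s, if anything falls off the work surface, if the arm or the gripper's body presses on something with over 40 N, if the wrist force passes 120 N, or if a joint passes its speed limit or range.

## Robot

A 6-joint arm with a two-finger parallel gripper is mounted at the origin on the work surface. World frame = base frame: x ahead of the robot, y to its left, z up, the work surface at z = 0. Lengths are in m, angles in rad, forces in N, time in s.
With the tool pointing down it reaches from about 0.325 to 0.775 m from the base axis. Payload 5.5 kg.
Tool frame: the origin (TCP) lies at the very end of the fingers, on their centre line; the grasp point (between the pads) lies 19 mm behind it; z points along the fingers, y is the line along which they close (so a half turn about z gives the same grasp; the last joint's range is limited). The gripper opens to 85 mm and grips with 20 to 120 N. Pads are 22 mm wide; open, the fingers measure 114 mm over their backs; the gripper's body (76 mm by 85 mm) begins 54 mm behind the grasp point. The pads swing forward as they close: fully open they stand 13 mm farther back than shut.
Start: joints at [-1.299, 0.091, 1.231, -0, 1.82, -0.057], TCP at [0.194, -0.568, 0.231] pointing down, gripper open.
Joint ranges: [-2.87, 2.87], [-0.86, 2.18], [0.17, 2.46], [-1.51, 4.65], [0.06, 2.69], [-2.65, 2.65]. Speed limits (rad/s): [2.57, 2.57, 3.01, 3.14, 3.14, 3.14].

## Interface

Orientations are given as a unit quaternion [x, y, z, w].
In Python, from cell import manip, imaging gives the robot as it stands.
- The arm moves only by the tool servo_tool, never from a script. Its arguments are lists of equal length, an entry for each row: "linear": the shift along the tool's x, y, z in units of 25 mm (1.0 is 25 mm), a list of three; "yaw": the turn about the tool's z in units of 5 degrees (1.0 is 5 degrees); "grip": the finger opening in mm, from 0 to 85.4. A call has exactly 8 rows; each row shifts and turns the commanded pose from where the row before left it, along the tool's axes as they then stand; what a row does not reach is not made up. A row lasts 1/8 s, in which the tool goes at most 62.5 mm and 10.7 degrees, less where a joint would pass 70% of its speed; a pose out of reach is approached as far as the arm can. A call is refused whole if a number of a shift passes 1 or a number of a turn 1, either way. A call with a gripper value outside its range is refused whole. The fingers move at their own pace and stop on an object; "squeeze" is the grip in N (left out, the last holds). Time passes only in rows, so rows that do not move let the fingers close, or fill a call up. It gives the time, the measured TCP pose, the force, the opening and the grip force at its end, in the units of the state.
- manip.sense(): the state, without advancing time (a new reading comes with each control period).
- imaging.get_image(name): name is "scene" or "side" or "wrist"; returns the picture (480x640x3 uint8, blue, green, red); there is no depth.
- imaging.get_calibration(name): a dict with "mtx" (3x3 intrinsics, pixels), "R" (3x3) and "t" (3): a world point X has camera coordinates R X + t; the wrist camera has in their place "hand_eye" (4x4, takes a point from camera to tool coordinates, whose origin is the TCP and whose axes are the flange's). Camera axes: x right, y down, z forward; pixel columns grow to the right and rows downward; lengths in m; the calibration is good to about 2 mm. The wrist camera is an equidistant fisheye: a pixel r from the principal point sees the ray r / f radians off the axis. A picture is of the moment at which its call begins: read the wrist's pose just before it. get_calibration takes no time and is no camera call.
- manip.sign_off(): hands the job in; it is judged then, once.
Trained networks look in the newest picture that a camera, given by its name, has taken for a name from the list of things; names that differ only in an ending like _2 or _b are one class to them, and where a whole thing is asked for, a point or a joint stands for the part that bears it (a point fixed in the world has none). Each returns a list of dicts, best first, with "p" (0 to 1); they miss things now and then, are a little off and sometimes report something else, mostly with a low value. They report only what shows in the picture. A call takes as long as a camera call.
- imaging.recognise(camera, target): "box" ([left, top, right, bottom] as shares, 0 to 1, of the picture: columns of its width, rows of its height, round what is visible of it).
- imaging.silhouettes(camera, target): "mask" (480x640 bool, what is visible of it) and "box" ([left, top, right, bottom] as shares, 0 to 1, of the picture: columns of its width, rows of its height, round what is visible of it).
- imaging.pinpoint(camera, target): "point" ([row, column] as shares, 0 to 1, of the picture: columns of its width, rows of its height: a listed point, or the origin of a listed thing).
The state is a dict: "time": time; "joint_pos": joint angles; "joint_vel": joint speeds; "effort": joint torques, N m; "eef_pos": TCP position; "orientation": TCP orientation; "wrist_force": force on the tool from outside, world axes, zero at the start; "wrist_torque": the same for the moment, N m; "grip_width": finger opening in m; "gripper_force": force on a finger pad.
Only numpy, scipy, OpenCV 4.12 (cv2) and the standard library are available. Lean on these libraries where they do the work, as an engineer would, in place of code of your own. Each camera call takes 0.05 s, during which the arm holds its last target. There are 200 camera calls.

## Working session

There is one attempt and no reset: what is moved stays moved. The work goes in short steps, Python scripts to look and compute and a tool call to move; the robot and the scene stay as the last step left them, time stands still between calls to the robot, and variables do not carry over. Pictures are saved under pics/ and viewed, at most 10 in all, crops included, and the job is handed in when it is done.

Besides the shell and the picture viewer there is one more tool, called after ">>>" as name(argument=value, ...), one argument or row to a line, values as JSON. servo_tool: Moves the arm, as the interface text tells. Its arguments: {"type":"object","properties":{"linear":{"type":"array","items":{"type":"array","items":{"type":"number"}}},"yaw":{"type":"array","items":{"type":"number"}},"grip":{"type":"array","items":{"type":"number"}},"squeeze":{"type":"number"}},"required":["linear","yaw","grip"]}

```bash
ls; mkdir -p pics; cat > h.py <<'E'
import numpy as np, cv2
from cell import manip, imaging
from scipy.spatial.transform import Rotation as Rn
C={n:imaging.get_calibration(n) for n in ("scene","side","wrist")}
def ray(cam,rc,st=None):
    c=C[cam]; K=np.array(c["mtx"]); u=rc[1]*640; v=rc[0]*480
    if cam!="wrist":
        R=np.array(c["R"]);t=np.array(c["t"]).ravel()
        d=R.T@np.linalg.inv(K)@np.array([u,v,1]); return -R.T@t, d/np.linalg.norm(d)
    x=(u-K[0,2])/K[0,0]; y=(v-K[1,2])/K[1,1]; r=np.hypot(x,y)+1e-12
    d=np.array([np.sin(r)*x/r,np.sin(r)*y/r,np.cos(r)])
    H=np.array(c["hand_eye"]); T=Rn.from_quat(st["orientation"]).as_matrix()
    return T@H[:3,3]+np.array(st["eef_pos"]), T@H[:3,:3]@d
def atz(cam,rc,z,st=None):
    o,d=ray(cam,rc,st); return o+d*(z-o[2])/d[2]
def tri(rays):
    A=0;b=0
    for o,d in rays:
        P=np.eye(3)-np.outer(d,d);A=A+P;b=b+P@o
    X=np.linalg.solve(A,b)
    return X,[np.linalg.norm((np.eye(3)-np.outer(d,d))@(X-o)) for o,d in rays]
def proj(cam,X):
    c=C[cam];p=np.array(c["mtx"])@(np.array(c["R"])@np.array(X)+np.array(c["t"]).ravel());return p[:2]/p[2]
E
python3 - <<'E'
from h import *
print(manip.sense())
for n in("scene","side"):
    im=imaging.get_image(n);cv2.imwrite(f"pics/{n}0.png",im)
    c=C[n];print(n,-np.array(c["R"]).T@np.array(c["t"]).ravel())
print(C["wrist"])
Z=dict(batten=0,pipe_mid=.165,drain=0,drain_front_left=.035,drain_front_right=.035,drain_rear_left=.035,drain_rear_right=.035,caddy=0,caddy_grip=.14,stand=0,hook_seat=.284,hook_tips=None,tub=0,spray=0,valve=0,offcut=0,cutter=0,grinder=0)
for k,z in Z.items():
    rs=[]
    for n in("scene","side"):
        p=imaging.pinpoint(n,k)
        if p:
            p=p[0];r=ray(n,p["point"]);rs.append(r)
            print(k,n,round(p["p"],2),np.round(np.array(p["point"])*[480,640],0), np.round(atz(n,p["point"],z),3) if z is not None else "")
    if len(rs)==2:
        X,e=tri(rs);print("   tri",np.round(X,3),np.round(e,4))
E
```

```text
pics
{'time': 0.0, 'joint_pos': array([-1.29867970e+00,  9.18223883e-02,  1.23187024e+00, -1.06177029e-06,
        1.81981079e+00, -5.67121363e-02]), 'joint_vel': array([ 0.00090432,  0.00017556,  0.00076576,  0.00091132, -0.00022304,
       -0.00071543]), 'effort': array([-5.51243174e-04, -4.58730376e+01, -4.18027318e+01, -3.76464122e-04,
        1.14125627e-02, -3.24992027e-05]), 'eef_pos': array([ 0.19367535, -0.56758125,  0.23018155]), 'orientation': array([ 9.86513947e-01,  1.63674434e-01, -1.03209121e-04, -9.49786273e-04]), 'wrist_force': array([-0.11820607,  0.63028698, -0.42071387]), 'wrist_torque': array([ 0.04527832,  0.01547416, -0.03782895]), 'gripper_force': 0.0, 'grip_width': 0.08498041408372793}
scene [ 1.24069541 -1.03508352  1.07776704]
side [0.01505784 0.95968568 0.89773581]
{'mtx': array([[371.64829954,   0.        , 319.24042905],
       [  0.        , 371.64829954, 240.56615921],
       [  0.        ,   0.        ,   1.        ]]), 'hand_eye': array([[ 7.79222380e-04, -9.46570550e-01, -3.22495872e-01,
         8.33484127e-02],
       [ 9.99999551e-01,  9.11687619
[... 2198 characters left out ...]
-0.32  0.  ]
spray side 0.66 [275. 412.] [ 0.368 -0.311  0.   ]
   tri [ 0.372 -0.317 -0.006] [0.0026 0.0026]
valve scene 0.72 [343. 316.] [ 0.663 -0.177  0.   ]
valve side 0.72 [344. 252.] [0.642 0.184 0.   ]
   tri [ 0.662  0.002 -0.146] [0.0988 0.0988]
offcut scene 0.94 [270. 375.] [0.646 0.177 0.   ]
offcut side 0.66 [346. 252.] [0.635 0.191 0.   ]
   tri [ 0.641  0.185 -0.008] [0.0012 0.0012]
cutter scene 0.69 [221. 339.] [0.411 0.349 0.   ]
cutter side 0.7 [427. 294.] [ 0.408  0.36  -0.   ]
   tri [ 0.408  0.356 -0.004] [0.0014 0.0014]
grinder scene 0.83 [367. 145.] [ 0.35  -0.482  0.   ]
grinder side 0.59 [257. 435.] [ 0.333 -0.445  0.   ]
   tri [ 0.338 -0.473 -0.016] [0.0018 0.0018]
```

View pics/scene0.png

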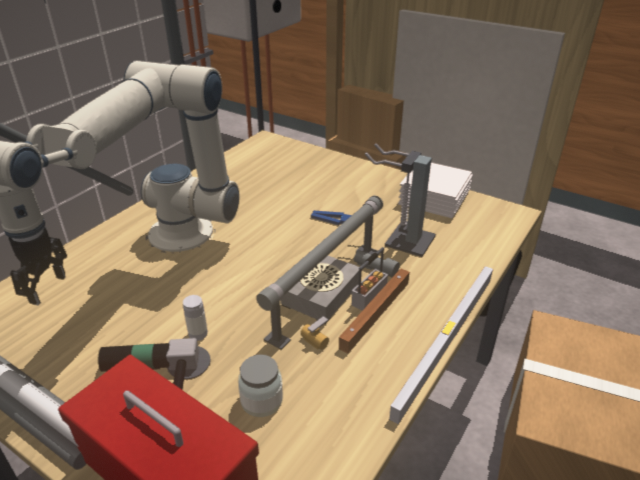

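View pics/side0.png

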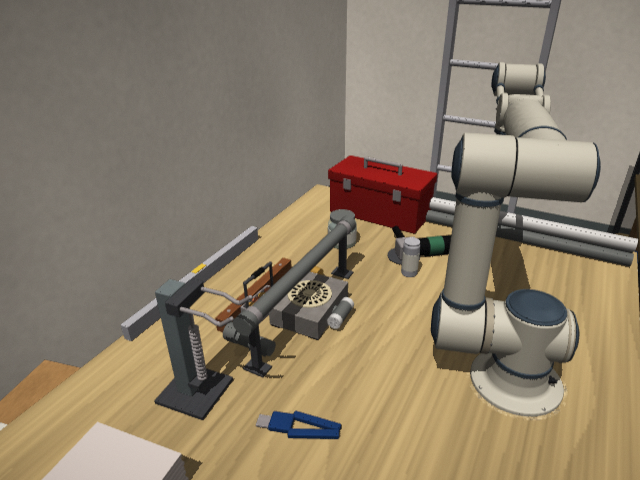

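The scene matches the network estimates: the pipe runs along y at (328,248) in the scene picture, the caddy sits in front of the batten at (370,270), and the hook prongs are at (378,155). Next I'll hover over the caddy.

```bash
cat >> h.py <<'E'
def plan(dw,n,yaw=0.,sign=-1):
    """world shift dw (m) in n rows, total turn yaw (deg, world z) -> rows"""
    st=manip.sense();R=Rn.from_quat(st["orientation"]);dw=np.array(dw,float)
    L=[];y=yaw/n
    for i in range(n):
        L.append([round(float(v),2)+0. for v in R.inv().apply(dw/n)/.025]); R=Rn.from_euler('z',y,degrees=True)*R
    print("at",np.round(st["eef_pos"],4),"yaw/row",round(-y/5,2))
    for i in range(0,n,8):print(L[i:i+8])
def to(p,n,yaw=0.): plan(np.array(p)-manip.sense()["eef_pos"],n,yaw)
def xang():
    R=Rn.from_quat(manip.sense()["orientation"]).as_matrix();return np.degrees(np.arctan2(R[1,0],R[0,0])),R[:,2]
E
python3 -c "
from h import *
to([.689,.058,.30],24,71)"
```

```text
at [ 0.1937 -0.5679  0.2313] yaw/row -0.59
[[1.12, -0.72, -0.11], [1.15, -0.66, -0.11], [1.19, -0.6, -0.11], [1.22, -0.54, -0.11], [1.24, -0.48, -0.11], [1.26, -0.41, -0.11], [1.28, -0.35, -0.11], [1.3, -0.28, -0.11]]
[[1.31, -0.21, -0.11], [1.32, -0.14, -0.11], [1.33, -0.07, -0.11], [1.33, -0.01, -0.11], [1.33, 0.06, -0.11], [1.32, 0.13, -0.11], [1.32, 0.2, -0.11], [1.3, 0.27, -0.11]]
[[1.29, 0.33, -0.11], [1.27, 0.4, -0.11], [1.25, 0.46, -0.11], [1.22, 0.53, -0.11], [1.19, 0.59, -0.11], [1.16, 0.65, -0.11], [1.12, 0.71, -0.11], [1.09, 0.77, -0.11]]
```

>>> servo_tool(
  linear=[
    [0.84,-0.54,-0.1],
    [0.86,-0.5,-0.1],
    [0.88,-0.46,-0.1],
    [0.9,-0.42,-0.1],
    [0.91,-0.38,-0.1],
    [0.93,-0.34,-0.1],
    [0.95,-0.3,-0.1],
    [0.96,-0.26,-0.1],
  ],
  yaw=[-0.45,-0.45,-0.45,-0.45,-0.45,-0.45,-0.45,-0.45],
  grip=[50,50,50,50,50,50,50,50],
  squeeze=60,
)

```text
time: 2.9
eef_pos: [0.3211, -0.4123, 0.2519]
orientation: [0.948, 0.318, 0.0, 0.0]
wrist_force: [-0.4, 0.1, -0.1]
grip_width: 0.0502
gripper_force: 0.0
```

>>> servo_tool(
  linear=[
    [0.97,-0.21,-0.1],
    [0.98,-0.17,-0.1],
    [0.98,-0.13,-0.1],
    [0.99,-0.09,-0.1],
    [1,-0.05,-0.1],
    [1,0,-0.1],
    [1,0.05,-0.1],
    [0.99,0.09,-0.1],
  ],
  yaw=[-0.45,-0.45,-0.45,-0.45,-0.45,-0.45,-0.45,-0.45],
  grip=[50,50,50,50,50,50,50,50],
)

```text
time: 3.9
eef_pos: [0.4527, -0.2632, 0.272]
orientation: [0.887, 0.462, 0.0, 0.0]
wrist_force: [-0.0, -0.5, -0.5]
grip_width: 0.05
gripper_force: 0.0
```

```bash
python3 -c "
from h import *
a=xang();print(a)
to([.689,.058,.30],16,90-a[0])"
```

```text
(np.float64(55.069601680036456), array([ 9.45252136e-04, -3.28861709e-04, -9.99999499e-01]))
at [ 0.4527 -0.2632  0.272 ] yaw/row -0.44
[[1.0, 0.02, -0.07], [0.99, 0.06, -0.07], [0.99, 0.1, -0.07], [0.99, 0.14, -0.07], [0.98, 0.18, -0.07], [0.97, 0.21, -0.07], [0.97, 0.25, -0.07], [0.95, 0.29, -0.07]]
[[0.94, 0.32, -0.07], [0.93, 0.36, -0.07], [0.92, 0.39, -0.07], [0.9, 0.43, -0.07], [0.88, 0.46, -0.07], [0.87, 0.5, -0.07], [0.85, 0.53, -0.07], [0.82, 0.56, -0.07]]
```

>>> servo_tool(
  linear=[
    [1,0.02,-0.07],
    [0.99,0.06,-0.07],
    [0.99,0.1,-0.07],
    [0.99,0.14,-0.07],
    [0.98,0.18,-0.07],
    [0.97,0.21,-0.07],
    [0.97,0.25,-0.07],
    [0.95,0.29,-0.07],
  ],
  yaw=[-0.44,-0.44,-0.44,-0.44,-0.44,-0.44,-0.44,-0.44],
  grip=[50,50,50,50,50,50,50,50],
)

```text
time: 4.9
eef_pos: [0.5707, -0.1029, 0.286]
orientation: [0.806, 0.593, 0.0, 0.0]
wrist_force: [0.4, -0.1, -0.3]
grip_width: 0.0503
gripper_force: 0.0
```

>>> servo_tool(
  linear=[
    [0.94,0.32,-0.07],
    [0.93,0.36,-0.07],
    [0.92,0.39,-0.07],
    [0.9,0.43,-0.07],
    [0.88,0.46,-0.07],
    [0.87,0.5,-0.07],
    [0.85,0.53,-0.07],
    [0.82,0.56,-0.07],
  ],
  yaw=[-0.44,-0.44,-0.44,-0.44,-0.44,-0.44,-0.44,-0.44],
  grip=[50,50,50,50,50,50,50,50],
)

```text
time: 5.9
eef_pos: [0.6886, 0.0578, 0.3001]
orientation: [0.705, 0.709, 0.0, 0.0]
wrist_force: [-0.5, -0.1, -0.2]
grip_width: 0.0499
gripper_force: 0.0
```

```bash
cat >> h.py <<'E'
def wlook(spec,img=None):
    st=manip.sense();im=imaging.get_image("wrist")
    if img:cv2.imwrite(f"pics/{img}.png",im)
    for k,z in spec.items():
        p=imaging.pinpoint("wrist",k)
        if p:p=p[0];print(k,round(p["p"],2),np.round(np.array(p["point"])*[480,640]),np.round(atz("wrist",p["point"],z,st),4))
        else:print(k,"-")
E
python3 -c "
from h import *
print(manip.sense()['eef_pos'],xang())
wlook(dict(caddy_grip=.14,caddy=0,batten=0,pipe_mid=.165,drain=0,drain_front_left=.035,drain_front_right=.035,drain_rear_left=.035,drain_rear_right=.035,hook_seat=.284,hook_tips=.295),'w1')"
```

```text
[0.68862171 0.0577633  0.30010645] (np.float64(90.27112308534534), array([ 5.96696129e-04,  2.51628219e-04, -9.99999790e-01]))
caddy_grip 0.91 [208. 321.] [0.6899 0.067  0.14  ]
caddy 0.8 [183. 321.] [0.6907 0.0637 0.    ]
batten 0.82 [221. 351.] [0.7287 0.016  0.    ]
pipe_mid 0.83 [276. 188.] [0.5764 0.0146 0.165 ]
drain 0.77 [238. 224.] [ 0.5666 -0.0068  0.    ]
drain_front_left 0.74 [157. 278.] [0.6433 0.0998 0.035 ]
drain_front_right 0.88 [315. 287.] [ 0.6496 -0.0977  0.035 ]
drain_rear_left 0.67 [167. 147.] [0.4859 0.0936 0.035 ]
drain_rear_right 0.97 [317. 175.] [ 0.4966 -0.1061  0.035 ]
hook_seat -
hook_tips 0.74 [157. 276.] [0.6708 0.1261 0.295 ]
```

View pics/w1.png

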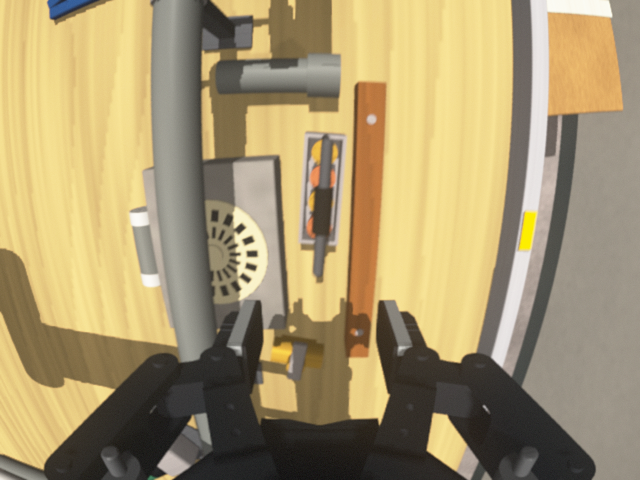

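```bash
python3 -c "
from h import *
st=manip.sense()
f=lambda u,v,z:atz('wrist',[v/480,u/640],z,st)
for n,a,b,z in(('bar',(325,138),(318.5,277),.14),('batten top near',(358,83),(347,356),.045),('frontedge top',(279,156),(287,313),.065),('pipe axis top',(178,20),(189,300),.185),('offcut',(218,62),(340,95),.03),('valve',(272,340),(323,375),.03)):
    A,B=f(*a,z),f(*b,z);d=A-B;print(n,np.round(A,4),np.round(B,4),np.degrees(np.arctan2(-d[0],d[1])).round(2))
a=xang()
to([.690,.0655,.1225],14,1.)"
```

```text
bar [0.6936 0.1227 0.14  ] [0.6884 0.001  0.14  ] -2.45
batten top near [0.7296 0.1773 0.045 ] [ 0.7258 -0.1574  0.045 ] -0.65
frontedge top [0.6482 0.1006 0.065 ] [ 0.6515 -0.0797  0.065 ] 1.06
pipe axis top [0.5885 0.2162 0.185 ] [ 0.5825 -0.0006  0.185 ] -1.6
offcut [0.5771 0.2065 0.03  ] [0.7116 0.1648 0.03  ] 72.77
valve [ 0.6263 -0.1423  0.03  ] [ 0.6947 -0.2023  0.03  ] 48.71
at [0.6888 0.0548 0.2995] yaw/row -0.01
[[0.03, 0.0, 0.51], [0.03, 0.0, 0.51], [0.03, 0.0, 0.51], [0.03, 0.0, 0.51], [0.03, 0.0, 0.51], [0.03, 0.0, 0.51], [0.03, 0.0, 0.51], [0.03, 0.0, 0.51]]
[[0.03, 0.0, 0.51], [0.03, 0.0, 0.51], [0.03, 0.0, 0.51], [0.03, 0.0, 0.51], [0.03, 0.0, 0.51], [0.03, 0.0, 0.51]]
```

The wrist picture shows the bar from (325,138) to (318,277), its sleeve at about (321,210), the batten to its right and the block under the pipe. Now I'll descend and grasp.

>>> servo_tool(
  linear=[
    [0.04,0.01,0.9],
    [0.04,0.01,0.9],
    [0.04,0.01,0.9],
    [0.04,0.01,0.9],
    [0.04,0.01,0.9],
    [0.04,0.01,0.9],
    [0.04,0.01,0.9],
    [0.04,0.01,0.85],
  ],
  yaw=[0.1,0.1,0.1,0.1,0.1,0,0,0],
  grip=[50,50,50,50,50,50,50,50],
)

```text
time: 7.5
eef_pos: [0.6911, 0.063, 0.1196]
orientation: [0.722, 0.692, -0.0, -0.0]
wrist_force: [-0.3, 0.3, -0.2]
grip_width: 0.05
gripper_force: 0.0
```

```bash
python3 -c "
from h import *
print(manip.sense()['eef_pos'],xang())
wlook(dict(caddy_grip=.14),'w2')"
```

```text
[0.69111674 0.06296071 0.11961444] (np.float64(87.516422241648), array([-6.97325229e-05,  1.11037540e-05, -9.99999998e-01]))
caddy_grip 0.75 [336. 315.] [0.6894 0.0657 0.14  ]
```

View pics/w2.png

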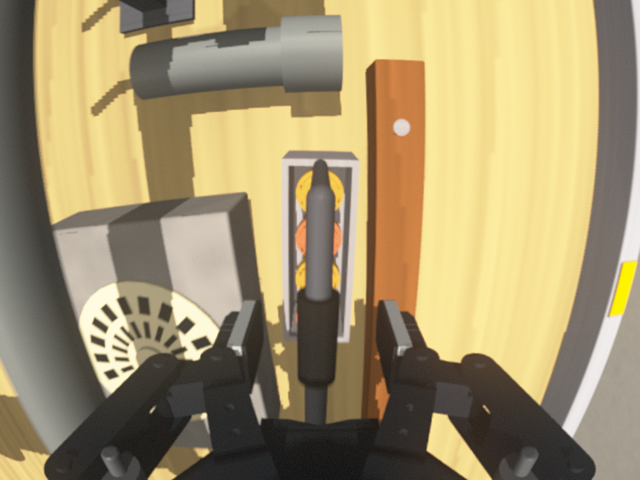

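The sleeve at (317,335) lies between the pads, aligned, so I'll close on it.

>>> servo_tool(
  linear=[
    [0.05,-0.04,0],
    [0,0,0],
    [0,0,0],
    [0,0,0],
    [0,0,0],
    [0,0,0],
    [0,0,0],
    [0,0,0],
  ],
  yaw=[0,0,0,0,0,0,0,0],
  grip=[0,0,0,0,0,0,0,0],
  squeeze=70,
)

```text
time: 8.6
eef_pos: [0.6908, 0.0646, 0.1225]
orientation: [0.722, 0.692, 0.001, 0.001]
wrist_force: [-1.2, -0.2, 5.6]
grip_width: 0.0138
gripper_force: 68.4
```

>>> servo_tool(
  linear=[
    [0,0,-0.2],
    [0,0,-0.5],
    [0,0,-1],
    [0,0,-1],
    [0,0,-1],
    [0,0,-1],
    [0,0,-1],
    [0,0,-1],
  ],
  yaw=[0,0,0,0,0,0,0,0],
  grip=[0,0,0,0,0,0,0,0],
)

```text
time: 9.6
eef_pos: [0.6901, 0.0645, 0.2885]
orientation: [0.722, 0.692, -0.0, -0.0]
wrist_force: [0.8, 0.4, -5.9]
grip_width: 0.0132
gripper_force: 68.3
```

```bash
python3 - <<'E'
from h import *
s=manip.sense();print(s['eef_pos'],xang(),s['wrist_force'],s['grip_width'],s['gripper_force'])
for n in("scene","side"):imaging.get_image(n)
for k in("hook_seat","hook_tips","stand","caddy_grip"):
    rs=[]
    for n in("scene","side"):
        p=imaging.pinpoint(n,k)
        if p: rs.append(ray(n,p[0]["point"]));print(k,n,round(p[0]["p"],2),np.round(np.array(p[0]["point"])*[480,640],1),np.round(atz(n,p[0]["point"],.284),4))
    if len(rs)==2:print(k,*[np.round(x,4) for x in tri(rs)])
E
```

```text
[0.69007891 0.06447437 0.28852692] (np.float64(87.54063648244015), array([-1.08756197e-03, -5.98750985e-05, -9.99999407e-01])) [ 0.76833423  0.406585   -5.92316876] 0.01322396164847067 68.29874038696289
hook_seat side 0.77 [306.6 229.4] [0.5439 0.3607 0.284 ]
hook_tips scene 0.4 [247.3 327.5] [ 0.6661 -0.1275  0.284 ]
hook_tips side 0.87 [305.  240.1] [0.528  0.3468 0.284 ]
hook_tips [0.6011 0.1301 0.1087] [0.0835 0.0835]
stand scene 0.59 [244.1 409. ] [ 0.8224 -0.0099  0.284 ]
stand side 0.76 [391.9 195.6] [0.4591 0.5635 0.284 ]
stand [ 0.6692  0.3725 -0.0103] [0.0028 0.0028]
caddy_grip scene 0.7 [208.4 372.1] [0.6715 0.0812 0.284 ]
caddy_grip side 0.98 [215.8 254.3] [0.7189 0.0184 0.284 ]
caddy_grip [0.6899 0.0519 0.3065] [0.0032 0.0032]
```

>>> servo_tool(
  linear=[
    [0,0,-1],
    [0,0,-0.7],
    [0.5,-1,0],
    [0.6,-1,0],
    [0.6,-1,0],
    [0.6,-1,0],
    [0.6,-1,0],
    [0.6,-1,0],
  ],
  yaw=[0,0,0,0,0,0,0,0],
  grip=[0,0,0,0,0,0,0,0],
)

```text
time: 11.1
eef_pos: [0.5431, 0.1588, 0.3303]
orientation: [0.722, 0.692, -0.0, -0.0]
wrist_force: [-0.1, -0.1, -4.5]
grip_width: 0.0135
gripper_force: 68.7
```

>>> servo_tool(
  linear=[
    [0.6,-1,0],
    [0.6,-1,0],
    [0.6,-1,0],
    [0.6,-1,0],
    [0.8,-0.3,0],
    [1,0,0],
    [0.8,0,0],
    [0.4,0,0],
  ],
  yaw=[0,0,0,0,0,0,0,0],
  grip=[0,0,0,0,0,0,0,0],
)

```text
time: 12.1
eef_pos: [0.4425, 0.2988, 0.3301]
orientation: [0.722, 0.692, -0.0, -0.0]
wrist_force: [0.4, -0.8, -4.5]
grip_width: 0.0141
gripper_force: 68.8
```

```bash
python3 -c "
from h import *
print(manip.sense()['eef_pos'],xang())
wlook(dict(caddy_grip=.345,hook_seat=.284,hook_tips=.29,stand=0),'w3')"
```

```text
[0.44247622 0.29875253 0.33007606] (np.float64(87.58741709858349), array([-7.01293622e-04, -3.78483659e-04, -9.99999682e-01]))
caddy_grip 0.78 [334. 316.] [0.4412 0.2988 0.345 ]
hook_seat -
hook_tips -
stand 0.74 [231. 318.] [0.4386 0.2351 0.    ]
```

View pics/w3.png

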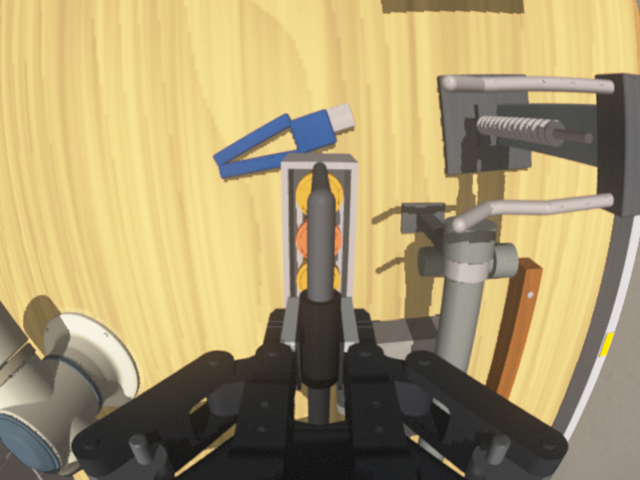

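```bash
python3 -c "
from h import *
st=manip.sense()
f=lambda u,v,z:np.round(atz('wrist',[v/480,u/640],z,st),4)
print('tips',f(448,83,.299),f(459,226,.299))
print('seat?',f(490,82,.277),f(494,208,.277))
print('back',f(608,88,.285),f(608,202,.285))
print('bar ends',f(320,168,.349),'grip',f(318,335,.349))"
```

```text
tips [0.5083 0.3982 0.299 ] [0.5159 0.3264 0.299 ]
seat? [0.5417 0.4026 0.277 ] [0.5468 0.3299 0.277 ]
back [0.6261 0.4087 0.285 ] [0.6332 0.3353 0.285 ]
bar ends [0.4457 0.3645 0.349 ] grip [0.4421 0.2991 0.349 ]
```

The prong tips are at (448,83) and (459,226), which gives a stand yaw of about 5.5° and the seat at about (0.544, 0.366). I'll line up with it.

```bash
python3 -c "
from h import *
to([.460,.358,.313],7,8)"
```

```text
at [0.4427 0.2973 0.3305] yaw/row -0.23
[[0.35, 0.08, 0.1], [0.35, 0.09, 0.1], [0.35, 0.1, 0.1], [0.35, 0.1, 0.1], [0.34, 0.11, 0.1], [0.34, 0.12, 0.1], [0.34, 0.12, 0.1]]
```

>>> servo_tool(
  linear=[
    [0.35,0.08,0.1],
    [0.35,0.09,0.1],
    [0.35,0.1,0.1],
    [0.35,0.1,0.1],
    [0.34,0.11,0.1],
    [0.34,0.12,0.1],
    [0.34,0.12,0.1],
    [0,0,0],
  ],
  yaw=[-0.23,-0.23,-0.23,-0.23,-0.23,-0.23,-0.23,0],
  grip=[0,0,0,0,0,0,0,0],
)

```text
time: 13.35
eef_pos: [0.4595, 0.3593, 0.3123]
orientation: [0.671, 0.741, -0.001, -0.0]
wrist_force: [-0.3, -0.9, -5.1]
grip_width: 0.0138
gripper_force: 68.8
```

```bash
python3 -c "
from h import *
print(xang())
wlook(dict(hook_seat=.284,hook_tips=.29,caddy_grip=.332),'w4')
to([.544,.366,.313],8)"
```

```text
(np.float64(95.6440252198002), array([-9.61385692e-04, -5.17953630e-04, -9.99999404e-01]))
hook_seat -
hook_tips -
caddy_grip 0.91 [336. 318.] [0.4588 0.3612 0.332 ]
at [0.4595 0.3585 0.3133] yaw/row -0.0
[[0.0, 0.42, 0.0], [0.0, 0.42, 0.0], [0.0, 0.42, 0.0], [0.0, 0.42, 0.0], [0.0, 0.42, 0.0], [0.0, 0.42, 0.0], [0.0, 0.42, 0.0], [0.0, 0.42, 0.0]]
```

View pics/w4.png

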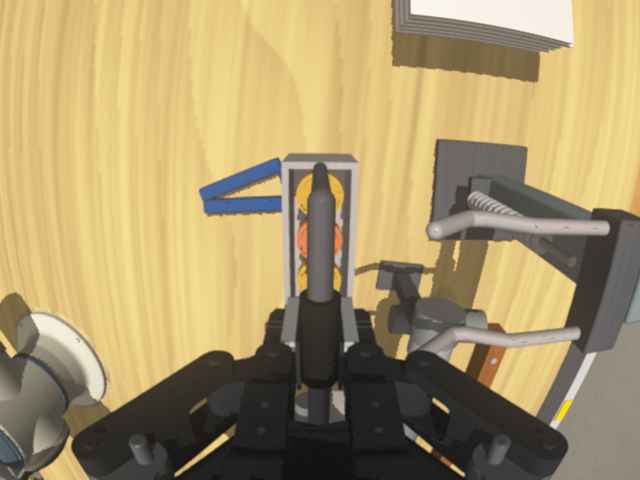

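```bash
python3 -c "
from h import *
st=manip.sense();R=Rn.from_quat(st['orientation']).as_matrix()
f=lambda u,v,z:atz('wrist',[v/480,u/640],z,st)
for n,p in(('tipL',f(434,231,.299)),('seatL',f(472,213,.277)),('backL',f(605,228,.285)),('tipR',f(425,350,.299)),('seatR',f(460,330,.277)),('backR',f(578,333,.285))):print(n,np.round(p,4),'tool',np.round(R.T@(p-st['eef_pos']),4))"
```

```text
tipL [0.5085 0.3983 0.299 ] tool [0.0349 0.0526 0.0144]
seatL [0.5361 0.4043 0.277 ] tool [0.0381 0.0807 0.0364]
backL [0.6286 0.4087 0.285 ] tool [0.0335 0.1732 0.0284]
tipR [0.5185 0.3329 0.299 ] tool [-0.0312  0.0562  0.0144]
seatR [0.5471 0.3328 0.277 ] tool [-0.034   0.0846  0.0364]
backR [0.6368 0.3353 0.285 ] tool [-0.0402  0.1742  0.0284]
```

>>> servo_tool(
  linear=[
    [0,0.42,0],
    [0,0.42,0],
    [0,0.42,0],
    [0,0.42,0],
    [0,0.42,0],
    [0,0.42,0],
    [0,0.42,0],
    [0,0.4,0],
  ],
  yaw=[0,0,0,0,0,0,0,0],
  grip=[0,0,0,0,0,0,0,0],
)

```text
time: 14.55
eef_pos: [0.5433, 0.3669, 0.313]
orientation: [0.672, 0.741, -0.0, -0.0]
wrist_force: [0.6, -0.2, -5.2]
grip_width: 0.0136
gripper_force: 68.8
```

>>> servo_tool(
  linear=[
    [0,0,0.3],
    [0,0,0.3],
    [0,0,0.3],
    [0,0,0.3],
    [0,0,0.3],
    [0,0,0.2],
    [0,0,0.2],
    [0,0,0.2],
  ],
  yaw=[0,0,0,0,0,0,0,0],
  grip=[0,0,0,0,0,0,0,0],
)

```text
time: 15.55
eef_pos: [0.5426, 0.3668, 0.2608]
orientation: [0.672, 0.741, 0.0, 0.0]
wrist_force: [-0.9, 0.2, -2.5]
grip_width: 0.0138
gripper_force: 69.1
```

```bash
python3 -c "
from h import *
s=manip.sense();print(s['eef_pos'],s['wrist_force'],s['wrist_torque'])
wlook(dict(caddy_grip=.28,hook_seat=.28,hook_tips=.29),'w5')"
```

```text
[0.54262586 0.36684256 0.26077387] [-0.91480534  0.19291984 -2.52618705] [-0.04393157  0.07909302 -0.00927913]
caddy_grip 0.74 [429. 311.] [0.5439 0.3134 0.28  ]
hook_seat 0.19 [233. 320.] [0.5384 0.4112 0.28  ]
hook_tips -
```

View pics/w5.png

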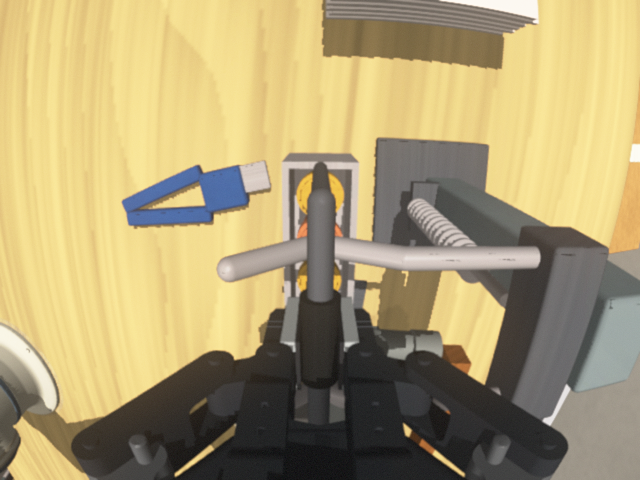

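The bar lies across the prong in its dip (320,245) and the hook takes about half the weight. I'll let it down further.

>>> servo_tool(
  linear=[
    [0,0,0.08],
    [0,0,0.08],
    [0,0,0.08],
    [0,0,0.08],
    [0,0,0.08],
    [0,0,0.04],
    [0,0,0],
    [0,0,0],
  ],
  yaw=[0,0,0,0,0,0,0,0],
  grip=[0,0,0,0,0,0,0,0],
)

```text
time: 16.75
eef_pos: [0.5427, 0.3668, 0.2498]
orientation: [0.672, 0.741, 0.0, 0.0]
wrist_force: [0.2, -0.8, -1.4]
grip_width: 0.0138
gripper_force: 69.3
```

>>> servo_tool(
  linear=[
    [0,0,0.06],
    [0,0,0.06],
    [0,0,0],
    [0,0,0],
    [0,0,0],
    [0,0,0],
    [0,0,0],
    [0,0,0],
  ],
  yaw=[0,0,0,0,0,0,0,0],
  grip=[0,0,0,16,20,26,34,40],
  squeeze=20,
)

```text
time: 17.75
eef_pos: [0.5426, 0.3668, 0.2466]
orientation: [0.672, 0.741, -0.0, -0.0]
wrist_force: [0.4, 0.4, -0.6]
grip_width: 0.0401
gripper_force: 0.0
```

>>> servo_tool(
  linear=[
    [0,0,0],
    [0,0,-0.3],
    [0,0,-0.6],
    [0,0,-1],
    [0,0,-1],
    [0,0,-1],
    [0,0,-1],
    [0,-0.5,-0.5],
  ],
  yaw=[0,0,0,0,0,0,0,0],
  grip=[42,42,42,42,42,42,42,42],
)

```text
time: 18.75
eef_pos: [0.5303, 0.3655, 0.3838]
orientation: [0.672, 0.741, 0.001, 0.0]
wrist_force: [-0.4, -0.4, 0.7]
grip_width: 0.0416
gripper_force: 0.0
```

```bash
python3 -c "
from h import *
s=manip.sense();print(s['eef_pos'],s['wrist_force'],s['joint_pos'])
wlook(dict(caddy_grip=.26,hook_seat=.26,hook_tips=.27,caddy=.12),'w6')
imaging.get_image('side')
p=imaging.pinpoint('side','caddy_grip');print([np.round(np.array(q['point'])*[480,640],1) for q in p[:1]],proj('side',[.543,.3665,.26]))"
```

```text
[0.53028768 0.36550031 0.38378668] [-0.38277161 -0.4420398   0.74271582] [ 5.50677530e-01  3.19753095e-01  6.92943103e-01 -4.27087860e-05
  2.12608469e+00  4.53765274e-01]
caddy_grip 0.89 [230. 335.] [0.5425 0.3678 0.26  ]
hook_seat -
hook_tips -
caddy 0.78 [195. 332.] [0.5453 0.3657 0.12  ]
[array([315. , 228.7])] [229.29660855 317.81692734]
```

View pics/w6.png

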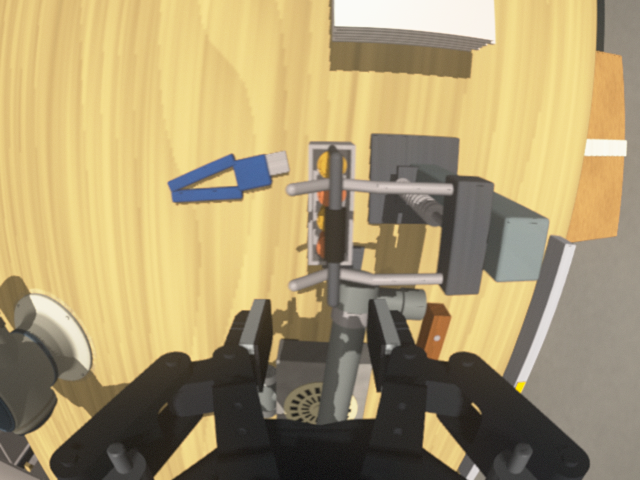

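The caddy hangs level on the prongs, with its bar at (335,210). Next I'll move over to the block, and on the way find out how the arm behaves at its reach limit, since a lean would be useful.

```bash
python3 -c "
from h import *
to([.68,.03,.36],14,-6.2)"
```

```text
at [0.5301 0.3656 0.3801] yaw/row 0.09
[[-1.0, 0.33, 0.06], [-0.99, 0.34, 0.06], [-0.99, 0.35, 0.06], [-0.99, 0.36, 0.06], [-0.99, 0.36, 0.06], [-0.98, 0.37, 0.06], [-0.98, 0.38, 0.06], [-0.98, 0.39, 0.06]]
[[-0.97, 0.39, 0.06], [-0.97, 0.4, 0.06], [-0.97, 0.41, 0.06], [-0.96, 0.42, 0.06], [-0.96, 0.42, 0.06], [-0.96, 0.43, 0.06]]
```

>>> servo_tool(
  linear=[
    [-1,0.33,0],
    [-1,0.34,0.05],
    [-1,0.35,0.05],
    [-1,0.36,0.05],
    [-1,0.36,0.05],
    [-1,0.37,0.05],
    [-1,0.38,0.05],
    [-1,0.4,0.05],
  ],
  yaw=[0.09,0.09,0.09,0.09,0.09,0.09,0.09,0.09],
  grip=[0,0,0,0,0,0,0,0],
)

```text
time: 20.1
eef_pos: [0.6165, 0.1702, 0.3715]
orientation: [0.695, 0.719, -0.001, -0.001]
wrist_force: [0.1, 0.6, -0.9]
grip_width: -0.0001
gripper_force: 0.0
```

>>> servo_tool(
  linear=[
    [-1,0.6,0.05],
    [-1,0.6,0.05],
    [-1,0.6,0.05],
    [-1,0.8,0.05],
    [-0.8,1,0.05],
    [-0.4,1,0],
    [0,1,0],
    [0,1,0],
  ],
  yaw=[0.09,0.09,0.09,0.09,0.09,0.09,0,0],
  grip=[0,0,0,0,0,0,0,0],
)

```text
time: 21.1
eef_pos: [0.7638, 0.0403, 0.3457]
orientation: [0.712, 0.703, 0.005, 0.004]
wrist_force: [-0.1, -0.7, -0.6]
grip_width: 0.0003
gripper_force: 0.0
```

>>> servo_tool(
  linear=[
    [0,1,0],
    [0,1,0],
    [0,1,0],
    [0,1,0],
    [0,1,0],
    [0,1,0],
    [0,1,0],
    [0,1,0],
  ],
  yaw=[0,0,0,0,0,0,0,0],
  grip=[0,0,0,0,0,0,0,0],
)

```text
time: 22.1
eef_pos: [0.8443, 0.0329, 0.2882]
orientation: [0.71, 0.701, 0.049, 0.044]
wrist_force: [-0.7, -0.6, -0.2]
grip_width: 0.0002
gripper_force: 0.0
```

```bash
python3 -c "
from h import *
s=manip.sense();print(s['eef_pos'],s['joint_pos'],xang())"
```

```text
[0.84432104 0.03290812 0.28817174] [-0.00397206  0.8337842   0.16999506  0.00731673  2.004931    0.01199991] (np.float64(89.31608799336567), array([ 0.13250395,  0.00611167, -0.99116364]))
```

The arm leans at its reach limit with the tip forward, already 7.6°. I'll keep pushing outward for more.

>>> servo_tool(
  linear=[
    [0,1,-0.6],
    [0,1,-0.6],
    [0,1,-0.6],
    [0,1,-0.6],
    [0,1,-0.6],
    [0,1,-0.6],
    [0,1,-0.6],
    [0,1,-0.6],
  ],
  yaw=[0,0,0,0,0,0,0,0],
  grip=[0,0,0,0,0,0,0,0],
)

```text
time: 23.1
eef_pos: [0.8644, 0.0244, 0.3491]
orientation: [0.704, 0.695, 0.106, 0.096]
wrist_force: [-0.9, 0.7, 0.6]
grip_width: 0.0
gripper_force: 0.0
```

```bash
python3 -c "
from h import *
s=manip.sense();print(s['eef_pos'],s['joint_pos'],xang())"
```

```text
[0.86440792 0.02440519 0.34909453] [-0.01741031  0.76996311  0.17002708  0.01699462  1.91492081  0.00322184] (np.float64(89.39971539467291), array([ 0.28292637,  0.01107357, -0.95907771]))
```

>>> servo_tool(
  linear=[
    [0,1,-0.8],
    [0,1,-0.8],
    [0,1,-0.8],
    [0,1,-0.8],
    [0,1,-0.8],
    [0,1,-0.8],
    [0,1,-0.8],
    [0,1,-0.8],
  ],
  yaw=[0,0,0,0,0,0,0,0],
  grip=[0,0,0,0,0,0,0,0],
)

```text
time: 24.1
eef_pos: [0.8499, 0.0163, 0.4552]
orientation: [0.694, 0.685, 0.163, 0.151]
wrist_force: [0.9, 0.3, 0.2]
grip_width: -0.0002
gripper_force: 0.0
```

>>> servo_tool(
  linear=[
    [0,1,-0.8],
    [0,1,-0.8],
    [0,1,-0.8],
    [0,1,-0.8],
    [0,1,-0.8],
    [0,1,-0.8],
    [0,0,0],
    [0,0,0],
  ],
  yaw=[0,0,0,0,0,0,0,0],
  grip=[0,0,0,0,0,0,0,0],
)

```text
time: 25.1
eef_pos: [0.827, 0.0109, 0.5362]
orientation: [0.683, 0.674, 0.205, 0.19]
wrist_force: [-0.3, 0.5, 0.4]
grip_width: 0.0003
gripper_force: 0.0
```

```bash
python3 -c "
from h import *
s=manip.sense();print(s['eef_pos'],s['joint_pos'],xang())
to([.43,.080,.27],16)"
```

```text
[0.82695063 0.01085564 0.53620115] [-0.04440754  0.56091052  0.17039629  0.04134199  1.84484994 -0.00821408] (np.float64(89.6165073384373), array([ 0.53641039,  0.01599077, -0.84380578]))
at [0.827  0.0109 0.5362] yaw/row -0.0
[[0.15, -1.2, 0.03], [0.15, -1.2, 0.03], [0.15, -1.2, 0.03], [0.15, -1.2, 0.03], [0.15, -1.2, 0.03], [0.15, -1.2, 0.03], [0.15, -1.2, 0.03], [0.15, -1.2, 0.03]]
[[0.15, -1.2, 0.03], [0.15, -1.2, 0.03], [0.15, -1.2, 0.03], [0.15, -1.2, 0.03], [0.15, -1.2, 0.03], [0.15, -1.2, 0.03], [0.15, -1.2, 0.03], [0.15, -1.2, 0.03]]
```

The lean is now 32°. I'll go behind the left end of the block.

```bash
python3 -c "
from h import *
to([.44,.080,.15],19)
plan([0,0,-.132],5)
plan([.01,0,0],1);plan([0,.01,0],1);plan([0,0,.01],1)"
```

```text
at [0.827  0.0109 0.5362] yaw/row -0.0
[[0.12, -1.13, 0.25], [0.12, -1.13, 0.25], [0.12, -1.13, 0.25], [0.12, -1.13, 0.25], [0.12, -1.13, 0.25], [0.12, -1.13, 0.25], [0.12, -1.13, 0.25], [0.12, -1.13, 0.25]]
[[0.12, -1.13, 0.25], [0.12, -1.13, 0.25], [0.12, -1.13, 0.25], [0.12, -1.13, 0.25], [0.12, -1.13, 0.25], [0.12, -1.13, 0.25], [0.12, -1.13, 0.25], [0.12, -1.13, 0.25]]
[[0.12, -1.13, 0.25], [0.12, -1.13, 0.25], [0.12, -1.13, 0.25]]
at [0.827  0.0109 0.5362] yaw/row -0.0
[[-0.02, -0.57, 0.89], [-0.02, -0.57, 0.89], [-0.02, -0.57, 0.89], [-0.02, -0.57, 0.89], [-0.02, -0.57, 0.89]]
at [0.827  0.0109 0.5362] yaw/row -0.0
[[0.0, 0.34, 0.21]]
at [0.827  0.0109 0.5362] yaw/row -0.0
[[0.4, -0.01, 0.01]]
at [0.827  0.0109 0.5362] yaw/row -0.0
[[0.01, 0.21, -0.34]]
```

>>> servo_tool(
  linear=[
    [0.1,-0.97,0.22],
    [0.1,-0.97,0.22],
    [0.1,-0.97,0.22],
    [0.1,-0.97,0.22],
    [0.1,-0.97,0.22],
    [0.1,-0.97,0.22],
    [0.1,-0.97,0.22],
    [0.1,-0.97,0.22],
  ],
  yaw=[0,0,0,0,0,0,0,0],
  grip=[0,0,0,0,0,0,0,0],
)

```text
time: 26.1
eef_pos: [0.6865, 0.0352, 0.394]
orientation: [0.684, 0.674, 0.204, 0.19]
wrist_force: [-0.3, 0.4, 0.3]
grip_width: 0.0001
gripper_force: 0.0
```

>>> servo_tool(
  linear=[
    [0.1,-0.97,0.22],
    [0.1,-0.97,0.22],
    [0.1,-0.97,0.22],
    [0.1,-0.97,0.22],
    [0.1,-0.97,0.22],
    [0.1,-0.97,0.22],
    [0.1,-0.97,0.22],
    [0.1,-0.97,0.22],
  ],
  yaw=[0,0,0,0,0,0,0,0],
  grip=[0,0,0,0,0,0,0,0],
)

```text
time: 27.1
eef_pos: [0.5464, 0.0594, 0.2535]
orientation: [0.684, 0.674, 0.204, 0.19]
wrist_force: [-0.3, 0.1, -0.2]
grip_width: -0.0003
gripper_force: 0.0
```

>>> servo_tool(
  linear=[
    [0.1,-0.97,0.22],
    [0.1,-0.97,0.22],
    [0.1,-0.97,0.22],
    [0.1,-0.97,0.22],
    [0.1,-0.97,0.22],
    [0.1,-0.97,0.22],
    [0,0,0],
    [0,0,0],
  ],
  yaw=[0,0,0,0,0,0,0,0],
  grip=[0,0,0,0,0,0,0,0],
)

```text
time: 28.1
eef_pos: [0.4562, 0.0813, 0.1517]
orientation: [0.684, 0.675, 0.201, 0.189]
wrist_force: [0.5, 0.3, 0.6]
grip_width: 0.0001
gripper_force: 0.0
```

```bash
python3 -c "
from h import *
s=manip.sense();print(s['eef_pos'],s['joint_pos'],xang())
st=s
wlook({'drain_rear_left':.035,'drain_rear_right':.035,'drain_front_left':.035,'drain_front_right':.035,'batten':0,'pipe_mid':.165},'w7')
to([.44,.080,.016],5)"
```

```text
[0.45619578 0.08131085 0.15170294] [ 0.1529164  -0.85531121  2.18536478 -0.07140731  1.25772114  0.16952663] (np.float64(89.5355207338754), array([ 0.52956917,  0.012937  , -0.8481681 ]))
drain_rear_left 0.78 [224. 272.] [0.4886 0.092  0.035 ]
drain_rear_right -
drain_front_left 0.96 [192. 420.] [0.6432 0.0983 0.035 ]
drain_front_right -
batten -
pipe_mid 0.94 [356. 475.] [0.5724 0.0146 0.165 ]
at [0.4558 0.081  0.1509] yaw/row -0.0
[[-0.03, -0.68, 0.85], [-0.03, -0.68, 0.85], [-0.03, -0.68, 0.85], [-0.03, -0.68, 0.85], [-0.03, -0.68, 0.85]]
```

View pics/w7.png

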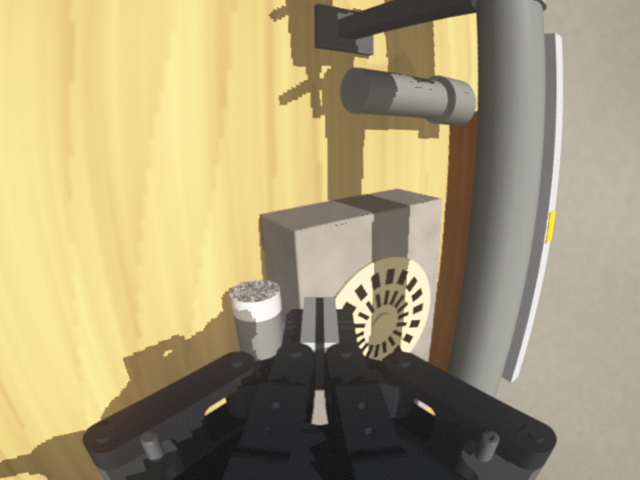

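```bash
python3 -c "
from h import *
plan([-.001,0.002,-.07],8)
plan([0,0.0,-.01],1);plan([.01,0,0],1);plan([0,.01,0],1)"
```

```text
at [0.4558 0.081  0.1509] yaw/row -0.0
[[0.0, -0.19, 0.29], [0.0, -0.19, 0.29], [0.0, -0.19, 0.29], [0.0, -0.19, 0.29], [0.0, -0.19, 0.29], [0.0, -0.19, 0.29], [0.0, -0.19, 0.29], [0.0, -0.19, 0.29]]
at [0.4558 0.081  0.1509] yaw/row -0.0
[[-0.01, -0.21, 0.34]]
at [0.4558 0.081  0.1509] yaw/row -0.0
[[0.0, 0.34, 0.21]]
at [0.4558 0.081  0.1509] yaw/row -0.0
[[0.4, -0.01, 0.01]]
```

>>> servo_tool(
  linear=[
    [0,-0.4,0.65],
    [0,-0.4,0.65],
    [0,-0.4,0.65],
    [0,-0.4,0.65],
    [0,0,0],
    [0,0,0],
    [0,0,0],
    [0,0,0],
  ],
  yaw=[0,0,0,0,0,0,0,0],
  grip=[0,0,0,0,0,0,0,0],
)

```text
time: 29.45
eef_pos: [0.4569, 0.0829, 0.0751]
orientation: [0.685, 0.675, 0.2, 0.188]
wrist_force: [0.0, -0.1, 0.1]
grip_width: 0.0001
gripper_force: 0.0
```

```bash
python3 -c "
from h import *
s=manip.sense();print(s['eef_pos'],s['joint_pos'],xang())"
```

```text
[0.45692512 0.08291131 0.07507085] [ 0.15822782 -0.8492577   2.31724868 -0.07867337  1.12171292  0.18668987] (np.float64(89.50835107616304), array([ 0.5286204 ,  0.01265248, -0.84876404]))
```

>>> servo_tool(
  linear=[
    [0,-0.31,0.51],
    [0,-0.31,0.51],
    [0,-0.31,0.51],
    [0,-0.31,0.51],
    [0,0.3,0.19],
    [0,0.3,0.19],
    [0,0.2,0.13],
    [0,0.2,0.13],
  ],
  yaw=[0,0,0,0,0,0,0,0],
  grip=[0,0,0,0,0,0,0,0],
)

```text
time: 30.45
eef_pos: [0.4864, 0.0839, 0.0132]
orientation: [0.685, 0.675, 0.199, 0.187]
wrist_force: [-17.7, 3.9, 11.7]
grip_width: 0.0001
gripper_force: 8.6
```

```bash
python3 -c "
from h import *
s=manip.sense();print(s['eef_pos'],s['wrist_force'],s['joint_pos'],xang())"
```

```text
[0.48635586 0.08390699 0.01320837] [-17.67953555   3.93780491  11.65186987] [ 0.14614291 -0.67283411  2.33153061 -0.07969736  0.93426164  0.18991504] (np.float64(89.50255156380396), array([ 0.525508  ,  0.01263928, -0.85069477]))
```

>>> servo_tool(
  linear=[
    [0,0.1,-0.1],
    [0,0.17,0.05],
    [0,0.17,0.1],
    [0,0.1,0.06],
    [0,0,0],
    [0,-0.34,-0.21],
    [0,-0.34,-0.21],
    [0,0,0],
  ],
  yaw=[0,0,0,0,0,0,0,0],
  grip=[0,0,0,0,0,0,0,0],
)

```text
time: 31.45
eef_pos: [0.4799, 0.0839, 0.0191]
orientation: [0.685, 0.675, 0.2, 0.188]
wrist_force: [0.7, -0.2, -0.4]
grip_width: -0.0002
gripper_force: 0.0
```

```bash
cat >> h.py <<'E'
def chk():
    s=manip.sense();print('t',s['time'],s['eef_pos'],s['wrist_force'].round(1),'ja',s['joint_pos'].round(3),xang())
    G=[]
    wlook({'drain_rear_left':.035,'drain_rear_right':.035,'drain_front_left':.035,'drain_front_right':.035})
    for n in ('scene','side'):
        imaging.get_image(n)
        for k in('drain_front_left','drain_front_right','drain_rear_left','drain_rear_right'):
            p=imaging.pinpoint(n,k)
            if p:print(' ',n,k,round(p[0]['p'],2),np.round(atz(n,p[0]['point'],.035),3)[:2])
E
python3 -c "
from h import *
chk()"
```

```text
t 31.45 [0.47986301 0.08386581 0.0190929 ] [ 0.7 -0.2 -0.4] ja [ 0.15  -0.711  2.344 -0.081  0.957  0.192] (np.float64(89.52217388785235), array([ 0.52853527,  0.01269475, -0.84881642]))
drain_rear_left 0.95 [295. 378.] [0.5002 0.0947 0.035 ]
drain_rear_right 0.15 [235. 542.] [0.6612 0.093  0.035 ]
drain_front_left 0.81 [237. 537.] [0.6526 0.0931 0.035 ]
drain_front_right -
  scene drain_front_left 0.77 [0.654 0.08 ]
  scene drain_front_right 0.78 [ 0.638 -0.108]
  scene drain_rear_left 0.47 [0.648 0.073]
  scene drain_rear_right 0.86 [ 0.506 -0.118]
  side drain_front_left 0.98 [0.652 0.09 ]
  side drain_front_right 0.65 [ 0.643 -0.102]
  side drain_rear_left 0.78 [0.495 0.12 ]
  side drain_rear_right 0.91 [ 0.503 -0.118]
```

>>> servo_tool(
  linear=[
    [0,0.42,-0.68],
    [0,0.42,-0.68],
    [-0.7,0.42,-0.68],
    [-1,0.2,-0.34],
    [-1,0,0],
    [-1,0,0],
    [-1,0,0],
    [-0.9,0,0],
  ],
  yaw=[0,0,0,0,0,0,0,0],
  grip=[0,0,0,0,0,0,0,0],
)

```text
time: 33.2
eef_pos: [0.4781, -0.0586, 0.0859]
orientation: [0.685, 0.675, 0.2, 0.188]
wrist_force: [0.3, 0.1, -0.0]
grip_width: 0.0001
gripper_force: 0.0
```

```bash
python3 -c "
from h import *
s=manip.sense();print(s['time'],s['eef_pos'],s['joint_pos'],xang())
plan([0,-.01,0],1);plan([0,0,-.01],1);plan([.01,0,0],1)"
```

```text
33.2 [ 0.47808853 -0.05857034  0.08586291] [-0.31893234 -0.77998345  2.26179967  0.19624755  1.13733845 -0.3392569 ] (np.float64(89.48662407336921), array([ 0.52784607,  0.01205775, -0.84925446]))
at [ 0.4781 -0.0586  0.0859] yaw/row -0.0
[[-0.4, 0.01, 0.0]]
at [ 0.4781 -0.0586  0.0859] yaw/row -0.0
[[-0.01, -0.21, 0.34]]
at [ 0.4781 -0.0586  0.0859] yaw/row -0.0
[[0.0, 0.34, 0.21]]
```

>>> servo_tool(
  linear=[
    [-0.9,-0.1,0.17],
    [0,-0.42,0.68],
    [0,-0.42,0.68],
    [0,-0.44,0.7],
    [0,0.41,0.25],
    [0,0.41,0.25],
    [0,0.34,0.21],
    [0,0.3,0.19],
  ],
  yaw=[0,0,0,0,0,0,0,0],
  grip=[0,0,0,0,0,0,0,0],
)

```text
time: 34.2
eef_pos: [0.5195, -0.08, 0.0185]
orientation: [0.685, 0.676, 0.198, 0.187]
wrist_force: [-14.3, -4.6, 6.2]
grip_width: -0.0002
gripper_force: 7.4
```

```bash
python3 -c "
from h import *
chk()"
```

```text
t 34.2 [ 0.51949918 -0.08004007  0.01847447] [-14.3  -4.6   6.2] ja [-0.338 -0.54   2.24   0.231  0.933 -0.413] (np.float64(89.49977203354871), array([ 0.52314157,  0.01090923, -0.85217597]))
drain_rear_left -
drain_rear_right -
drain_front_left -
drain_front_right -
  scene drain_front_left 0.87 [0.661 0.097]
  scene drain_front_right 0.63 [ 0.675 -0.09 ]
  scene drain_rear_left 0.88 [0.511 0.092]
  scene drain_rear_right 0.79 [ 0.528 -0.117]
  side drain_front_left 0.59 [ 0.632 -0.133]
  side drain_front_right 0.37 [0.646 0.399]
  side drain_rear_left 0.58 [0.704 0.135]
  side drain_rear_right 0.65 [ 0.53  -0.104]
```

>>> servo_tool(
  linear=[
    [0,-0.54,-0.34],
    [0,0.01,-0.93],
    [0,0.42,-0.68],
    [0.7,0.42,-0.68],
    [1,0.1,-0.17],
    [1,0,0],
    [1,0,0],
    [1,0,0],
  ],
  yaw=[0,0,0,0,0,0,0,0],
  grip=[0,0,0,0,0,0,0,0],
)

```text
time: 35.95
eef_pos: [0.4946, 0.0388, 0.089]
orientation: [0.684, 0.675, 0.202, 0.189]
wrist_force: [-0.3, 0.0, 0.4]
grip_width: 0.0
gripper_force: 0.0
```

```bash
python3 -c "
from h import *
s=manip.sense();print(s['time'],s['eef_pos'],s['joint_pos'],xang())"
```

```text
35.95 [0.4946372  0.03880524 0.08896742] [-1.77131299e-05 -7.36819258e-01  2.23390069e+00  1.59804839e-02
  1.08483115e+00  1.07798853e-02] (np.float64(89.54290203183314), array([ 0.53090704,  0.01412033, -0.84731242]))
```

>>> servo_tool(
  linear=[
    [1,-0.27,-0.17],
    [0.65,-0.1,0.17],
    [0,-0.48,0.77],
    [0,-0.48,0.77],
    [0,-0.46,0.74],
    [0,0.41,0.25],
    [0,0.41,0.25],
    [0,0.41,0.25],
  ],
  yaw=[0,0,0,0,0,0,0,0],
  grip=[0,0,0,0,0,0,0,0],
)

```text
time: 36.95
eef_pos: [0.5219, 0.0817, 0.0166]
orientation: [0.685, 0.675, 0.201, 0.186]
wrist_force: [-14.9, 6.3, 6.7]
grip_width: -0.0001
gripper_force: 7.3
```

>>> servo_tool(
  linear=[
    [0,0.27,0.17],
    [0,0.27,0.17],
    [0,0.1,0.06],
    [0,-0.54,-0.34],
    [0,0.01,-0.93],
    [0,0.42,-0.68],
    [-0.6,0.45,-0.72],
    [-1,0,-0.1],
  ],
  yaw=[0,0,0,0,0,0,0,0],
  grip=[0,0,0,0,0,0,0,0],
)

```text
time: 37.95
eef_pos: [0.5134, 0.0395, 0.0832]
orientation: [0.683, 0.675, 0.203, 0.19]
wrist_force: [-0.2, -0.3, -0.6]
grip_width: -0.0003
gripper_force: 0.0
```

```bash
python3 -c "
from h import *
chk()"
```

```text
t 37.95 [0.51340318 0.03952353 0.0832199 ] [-0.2 -0.3 -0.6] ja [ 1.000e-03 -6.650e-01  2.204e+00  1.700e-02  1.039e+00  9.000e-03] (np.float64(89.65398247513735), array([ 0.53402617,  0.01512796, -0.8453326 ]))
drain_rear_left 0.63 [178. 321.] [0.5461 0.0918 0.035 ]
drain_rear_right -
drain_front_left 0.71 [172. 480.] [0.7014 0.086  0.035 ]
drain_front_right -
  scene drain_front_left 0.57 [0.697 0.083]
  scene drain_front_right 0.63 [ 0.684 -0.108]
  scene drain_rear_left 0.56 [0.536 0.096]
  scene drain_rear_right 0.73 [ 0.543 -0.116]
  side drain_front_left 0.59 [0.704 0.085]
  side drain_front_right 0.59 [ 0.681 -0.119]
  side drain_rear_right 0.17 [0.609 0.299]
```

>>> servo_tool(
  linear=[
    [-1,-0.1,-0.06],
    [-1,-0.1,-0.06],
    [-1,-0.1,-0.06],
    [-1,-0.1,-0.06],
    [-0.8,0,0],
    [0,-0.46,0.74],
    [0,-0.46,0.74],
    [0,-0.44,0.72],
  ],
  yaw=[0,0,0,0,0,0,0,0],
  grip=[0,0,0,0,0,0,0,0],
)

```text
time: 39.7
eef_pos: [0.4987, -0.0802, 0.0108]
orientation: [0.685, 0.675, 0.2, 0.188]
wrist_force: [0.4, -0.8, -0.2]
grip_width: 0.0001
gripper_force: 0.0
```

>>> servo_tool(
  linear=[
    [0,0.41,0.25],
    [0,0.34,0.21],
    [0,0.27,0.17],
    [0,0.24,0.15],
    [0,0.2,0.13],
    [0,0.17,0.11],
    [0,0,0],
    [0,0,0],
  ],
  yaw=[0,0,0,0,0,0,0,0],
  grip=[0,0,0,0,0,0,0,0],
)

```text
time: 40.7
eef_pos: [0.5464, -0.0815, 0.0112]
orientation: [0.685, 0.675, 0.199, 0.188]
wrist_force: [-7.4, -4.4, 3.5]
grip_width: -0.0003
gripper_force: 3.4
```

```bash
python3 -c "
from h import *
chk()"
```

```text
t 40.7 [ 0.54643019 -0.081463    0.01115403] [-7.4 -4.4  3.5] ja [-0.318 -0.436  2.184  0.229  0.877 -0.404] (np.float64(89.47131080287528), array([ 0.52629956,  0.01068551, -0.85023208]))
drain_rear_left -
drain_rear_right -
drain_front_left -
drain_front_right -
  scene drain_rear_left 0.58 [0.544 0.091]
  scene drain_rear_right 0.6 [ 0.676 -0.425]
  side drain_front_left 0.55 [0.708 0.091]
  side drain_front_right 0.67 [ 0.699 -0.103]
  side drain_rear_left 0.98 [0.548 0.102]
  side drain_rear_right 0.6 [ 0.551 -0.114]
```

>>> servo_tool(
  linear=[
    [0,0.3,0.05],
    [0,0.2,0.13],
    [0,0.15,0.09],
    [0,-0.8,-0.5],
    [0,-0.8,-0.5],
    [0,0.2,-0.82],
    [0.3,0.42,-0.68],
    [0.9,0.42,-0.68],
  ],
  yaw=[0,0,0,0,0,0,0,0],
  grip=[0,0,0,0,0,0,0,0],
)

```text
time: 42.45
eef_pos: [0.5106, -0.0519, 0.0756]
orientation: [0.686, 0.674, 0.2, 0.188]
wrist_force: [-0.2, 1.1, -0.3]
grip_width: -0.0001
gripper_force: 0.0
```

```bash
python3 -c "
from h import *
chk()"
```

```text
t 42.45 [ 0.51061932 -0.05194288  0.07562194] [-0.2  1.1 -0.3] ja [-0.269 -0.652  2.208  0.174  1.056 -0.297] (np.float64(89.38026860722285), array([ 0.52775425,  0.01119907, -0.84932328]))
drain_rear_left 0.58 [ 11. 347.] [0.5573 0.093  0.035 ]
drain_rear_right 0.83 [335. 363.] [ 0.5696 -0.1056  0.035 ]
drain_front_left -
drain_front_right -
  scene drain_front_left 0.96 [0.702 0.097]
  scene drain_front_right 0.55 [ 0.72  -0.096]
  scene drain_rear_left 0.62 [0.556 0.09 ]
  scene drain_rear_right 0.63 [ 0.577 -0.127]
  side drain_front_left 0.63 [0.705 0.1  ]
  side drain_front_right 0.97 [ 0.715 -0.09 ]
  side drain_rear_left 0.9 [0.556 0.114]
  side drain_rear_right 0.72 [0.6   0.055]
```

>>> servo_tool(
  linear=[
    [1,-0.05,-0.06],
    [1,-0.05,-0.03],
    [1,-0.05,-0.03],
    [1,-0.05,-0.03],
    [1,-0.05,-0.03],
    [0.4,0,0],
    [0,-0.46,0.74],
    [0,-0.44,0.7],
  ],
  yaw=[0,0,0,0,0,0,0,0],
  grip=[0,0,0,0,0,0,0,0],
)

```text
time: 44.2
eef_pos: [0.5042, 0.0844, 0.0353]
orientation: [0.685, 0.675, 0.2, 0.188]
wrist_force: [-0.8, 0.3, -0.3]
grip_width: -0.0001
gripper_force: 0.0
```

>>> servo_tool(
  linear=[
    [0,-0.34,0.54],
    [0,0.5,0.31],
    [0,0.41,0.25],
    [0,0.34,0.21],
    [0,0.27,0.17],
    [0,0.2,0.13],
    [0,0.17,0.11],
    [0,0,0],
  ],
  yaw=[0,0,0,0,0,0,0,0],
  grip=[0,0,0,0,0,0,0,0],
)

```text
time: 45.2
eef_pos: [0.559, 0.0851, 0.0191]
orientation: [0.685, 0.675, 0.199, 0.187]
wrist_force: [-6.1, 2.3, 2.7]
grip_width: 0.0003
gripper_force: 3.1
```

```bash
python3 -c "
from h import *
chk()"
```

```text
t 45.2 [0.55897425 0.08506858 0.01907521] [-6.1  2.3  2.7] ja [ 0.121 -0.405  2.147 -0.066  0.849  0.165] (np.float64(89.53774738259025), array([ 0.52546373,  0.0137241 , -0.85070531]))
drain_rear_left 0.8 [313. 350.] [0.5644 0.092  0.035 ]
drain_rear_right -
drain_front_left 0.84 [237. 530.] [0.7175 0.0975 0.035 ]
drain_front_right 0.53 [234. 529.] [0.7157 0.0999 0.035 ]
  scene drain_front_left 0.73 [0.716 0.09 ]
  scene drain_front_right 0.91 [ 0.722 -0.101]
  scene drain_rear_left 0.75 [0.565 0.09 ]
  scene drain_rear_right 0.98 [ 0.572 -0.125]
  side drain_front_left 0.78 [0.723 0.096]
  side drain_front_right 0.68 [ 0.724 -0.117]
  side drain_rear_right 0.77 [ 0.569 -0.106]
```

>>> servo_tool(
  linear=[
    [0,0.1,0.06],
    [0,0.1,0.06],
    [0,0.1,0.06],
    [0,0.1,0.06],
    [0,0,0],
    [0,0,0],
    [0,0,0],
    [0,0,0],
  ],
  yaw=[0,0,0,0,0,0,0,0],
  grip=[0,0,0,0,0,0,0,0],
)

```text
time: 46.95
eef_pos: [0.5701, 0.0858, 0.019]
orientation: [0.685, 0.676, 0.2, 0.186]
wrist_force: [-9.3, 6.3, 4.8]
grip_width: 0.0001
gripper_force: 5.1
```

>>> servo_tool(
  linear=[
    [0,0.06,0.04],
    [0,0.06,0.04],
    [0,0,0],
    [0,0,0],
    [0,0,0],
    [0,0,0],
    [0,0,0],
    [0,0,0],
  ],
  yaw=[0,0,0,0,0,0,0,0],
  grip=[0,0,0,0,0,0,0,0],
)

```text
time: 47.95
eef_pos: [0.5714, 0.0859, 0.019]
orientation: [0.685, 0.676, 0.198, 0.184]
wrist_force: [-41.6, 4.4, 24.9]
grip_width: -0.0001
gripper_force: 21.4
```

```bash
python3 -c "
from h import *
chk()"
```

```text
t 47.95 [0.57135058 0.08594737 0.01897161] [-41.6   4.4  24.9] ja [ 0.118 -0.359  2.111 -0.062  0.845  0.159] (np.float64(89.57474781013082), array([ 0.51987798,  0.01494874, -0.85410973]))
drain_rear_left 0.87 [312. 351.] [0.5769 0.0932 0.035 ]
drain_rear_right -
drain_front_left 0.92 [247. 530.] [0.7299 0.0917 0.035 ]
drain_front_right -
  scene drain_front_left 0.62 [0.722 0.094]
  scene drain_front_right 0.96 [ 0.715 -0.108]
  scene drain_rear_left 0.81 [0.574 0.089]
  scene drain_rear_right 0.58 [ 0.579 -0.122]
  side drain_front_left 0.88 [0.736 0.078]
  side drain_front_right 0.95 [ 0.729 -0.114]
  side drain_rear_left 0.7 [0.566 0.105]
  side drain_rear_right 0.95 [ 0.571 -0.107]
```

>>> servo_tool(
  linear=[
    [0,-0.8,-0.5],
    [0,-0.8,-0.5],
    [0,-0.35,-0.25],
    [0,0.3,-0.75],
    [-0.2,0.42,-0.68],
    [-0.9,0.42,-0.68],
    [-1,0,-0.05],
    [-1,0,0],
  ],
  yaw=[0,0,0,0,0,0,0,0],
  grip=[0,0,0,0,0,0,0,0],
)

```text
time: 49.7
eef_pos: [0.5123, 0.0054, 0.0805]
orientation: [0.685, 0.675, 0.2, 0.188]
wrist_force: [-0.0, 0.1, -0.6]
grip_width: -0.0003
gripper_force: 0.0
```

>>> servo_tool(
  linear=[
    [-1,0,0],
    [-1,0,0],
    [-1,0,0],
    [-0.65,0,0],
    [0,-0.42,0.68],
    [0,-0.42,0.68],
    [0,-0.4,0.64],
    [0,0,0],
  ],
  yaw=[0,0,0,0,0,0,0,0],
  grip=[0,0,0,0,0,0,0,0],
)

```text
time: 50.7
eef_pos: [0.5101, -0.0837, 0.017]
orientation: [0.685, 0.675, 0.199, 0.186]
wrist_force: [-1.3, 1.1, -0.8]
grip_width: -0.0003
gripper_force: 0.0
```

>>> servo_tool(
  linear=[
    [0,0.41,0.25],
    [0,0.41,0.25],
    [0,0.38,0.23],
    [0,0.28,0.17],
    [0,0.1,0.06],
    [0,0.1,0.06],
    [0,0.1,0.06],
    [0,0,0],
  ],
  yaw=[0,0,0,0,0,0,0,0],
  grip=[0,0,0,0,0,0,0,0],
)

```text
time: 51.7
eef_pos: [0.5634, -0.0845, 0.0197]
orientation: [0.685, 0.675, 0.2, 0.188]
wrist_force: [0.5, -0.2, -0.8]
grip_width: -0.0003
gripper_force: 0.0
```

>>> servo_tool(
  linear=[
    [0,0.08,0.05],
    [0,0.08,0.05],
    [0,0,0],
    [0,0,0],
    [0,0,0],
    [0,0,0],
    [0,0,0],
    [0,0,0],
  ],
  yaw=[0,0,0,0,0,0,0,0],
  grip=[0,0,0,0,0,0,0,0],
)

```text
time: 52.7
eef_pos: [0.5677, -0.0846, 0.0195]
orientation: [0.685, 0.675, 0.199, 0.188]
wrist_force: [-5.2, 0.1, 2.5]
grip_width: -0.0
gripper_force: 2.9
```

>>> servo_tool(
  linear=[
    [0,0.06,0.04],
    [0,0.06,0.04],
    [0,0,0],
    [0,0,0],
    [0,0,0],
    [0,0,0],
    [0,0,0],
    [0,0,0],
  ],
  yaw=[0,0,0,0,0,0,0,0],
  grip=[0,0,0,0,0,0,0,0],
)

```text
time: 53.7
eef_pos: [0.5688, -0.0847, 0.0194]
orientation: [0.685, 0.676, 0.197, 0.185]
wrist_force: [-41.1, 0.5, 25.6]
grip_width: 0.0004
gripper_force: 20.9
```

```bash
python3 -c "
from h import *
chk()"
```

```text
t 53.7 [ 0.56875843 -0.08471533  0.01940316] [-41.1   0.5  25.6] ja [-0.309 -0.363  2.114  0.223  0.88  -0.394] (np.float64(89.58575518918366), array([ 0.52102268,  0.01298041, -0.85344412]))
drain_rear_left 0.17 [130. 428.] [ 0.6145 -0.0047  0.035 ]
drain_rear_right -
drain_front_left -
drain_front_right -
  scene drain_front_left 0.93 [0.717 0.092]
  scene drain_front_right 0.82 [ 0.717 -0.11 ]
  scene drain_rear_left 0.98 [0.572 0.086]
  scene drain_rear_right 0.69 [ 0.582 -0.118]
  side drain_front_left 0.67 [0.728 0.091]
  side drain_front_right 0.91 [ 0.723 -0.111]
  side drain_rear_left 0.63 [0.576 0.107]
  side drain_rear_right 0.83 [ 0.58  -0.112]
```

>>> servo_tool(
  linear=[
    [0,-0.4,-0.25],
    [0,-0.8,-0.5],
    [0,-0.8,-0.5],
    [0,-0.8,-0.5],
    [0,0.1,-0.7],
    [0,0.42,-0.68],
    [0,0.42,-0.68],
    [0,0,0],
  ],
  yaw=[0,0,0,0,0,0,0,0],
  grip=[0,0,0,0,0,0,0,0],
)

```text
time: 55.45
eef_pos: [0.4829, -0.0854, 0.0783]
orientation: [0.684, 0.675, 0.201, 0.19]
wrist_force: [0.2, 0.1, -0.6]
grip_width: 0.0001
gripper_force: 0.0
```

```bash
python3 -c "
from h import *
chk()
a=imaging.get_image('scene')[120:400,230:490];b=imaging.get_image('side')[200:430,150:430]
cv2.imwrite('pics/fin.png',np.hstack([cv2.resize(a,(400,430)),cv2.resize(b,(400,430))]))"
```

```text
t 55.45 [ 0.48293541 -0.08537555  0.07826211] [ 0.2  0.1 -0.6] ja [-0.395 -0.734  2.251  0.241  1.116 -0.431] (np.float64(89.50160627217794), array([ 0.53065398,  0.01113815, -0.84751536]))
drain_rear_left -
drain_rear_right 0.97 [277. 397.] [ 0.5727 -0.1055  0.035 ]
drain_front_left -
drain_front_right -
  scene drain_front_left 0.69 [0.727 0.092]
  scene drain_front_right 0.69 [0.688 0.326]
  scene drain_rear_left 0.83 [0.573 0.085]
  scene drain_rear_right 0.84 [ 0.576 -0.131]
  side drain_front_left 0.91 [0.726 0.093]
  side drain_front_right 0.57 [ 0.71  -0.099]
  side drain_rear_left 0.58 [0.569 0.096]
  side drain_rear_right 0.67 [0.727 0.152]
```

View pics/fin.png

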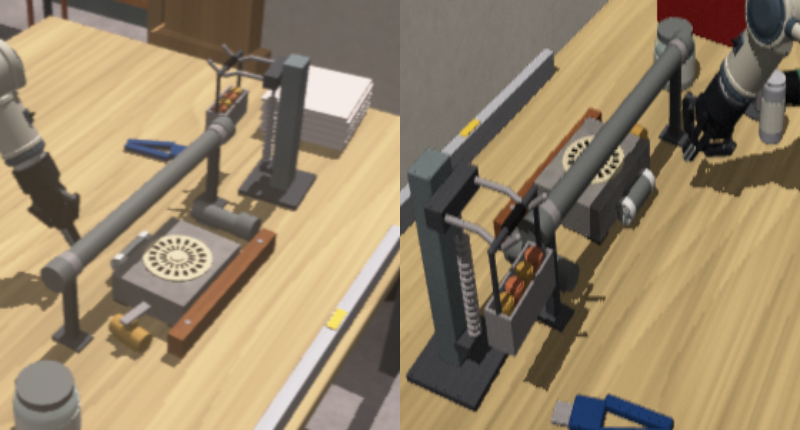

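The block stands flush on the batten (crop left, 200,270), the caddy hangs on the hook (right, 515,280), and the arm is clear. I'm handing it in.

```bash
python3 -c "
from h import *
print(manip.sign_off())"
```

```text
the job is handed in; nothing more can be done
None
```

I handed the job in at about 56 s of the 72 s limit: the caddy hangs on the dipped hook and the drain block was pressed against the batten at both ends. The arm finished clear of everything and the other things look unmoved; the hand-in returned no verdict.

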